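# Press-fit the drain sleeve and shut the tray

## Task

Pull the drain tray all the way out of the low cabinet, stand the brass drain sleeve in the tray's bore, narrow end down, and let go of it; then press down on its capped top until its shoulder sits flush on the tray floor all round, and push the tray fully shut under the cabinet. Leave the basin, tumbler, cup and brush where they are.

Things in the scene. Friction and masses are not known exactly. Their poses are not given: they have to be found in the camera images.
- tray (a joint): How far the aluminium tray is pulled out of the low wooden cabinet, m: 0 shut, 0.150 at its outer stop; it starts 0.055 to 0.095 out. It slides level, stiffly (about 3 N), and stays where it is left; nothing latches.
- cabinet: Low fixed wooden cabinet, 240 deep x 210 wide x 96 high. Origin on the ledge (z 0), middle of its front edge; x points into it (the tray closes along +x, opens along -x), z up. Its 12 mm top board spans heights 84 to 96 mm: a seated sleeve (top at 78 mm) passes under it, an unpressed one (92 mm) strikes it.
- tray_front (a point): Middle of the top edge of the tray's outer front face, 78 mm up; axes as the cabinet's; 12 mm before the cabinet's front when shut. The front panel is 10 mm thick (along +x from here), 172 wide, from 4 to 78 mm high; behind it the tray floor lies at 44 mm, so its inside can be hooked or the panel pinched. Tray side walls: 60 mm high, 142 apart inside.
- bore (a point): Centre of the mouth of the tray's one bore, level with the tray floor (44 mm up), 65 mm along +x from the tray's outer front face. 49 mm in diameter, chamfered. A stiff rubber seal cup 20 mm down first holds the sleeve with its shoulder 14 mm proud; about 10 N slides seal and sleeve down till the shoulder meets the floor; no spring-back.
- sleeve_mid (a point): Centre of the loose brass drain sleeve, 34 mm above its foot, z along its axis, up. 68 mm high, 0.18 kg, round: from the foot a spigot 46 mm in diameter, 34 long (5 mm foot chamfer); a shoulder flange 66 in diameter, 8 thick, its underside level with this point; a neck 40 in diameter, 26 high, with a flat closed top. Starts upright on the ledge.
- tumbler_rim (a point): Centre of the mouth of a tall steel tumbler, 66 mm in diameter, 95 mm high, standing close beside the sleeve. Bystander.
- basin_rim (a point): Centre of the mouth of a shallow white enamel basin, 180 mm in diameter, 55 mm high. Bystander.
- cup_rim (a point): Centre of the mouth of a white ceramic cup, 72 mm in diameter, 80 mm high, standing close to the sleeve on roughly the opposite side from the tumbler. Bystander.
- brush_grip (a point): Grip of a grey washing-up brush 200 mm long lying on the ledge, handle towards its -x. Bystander.
Not all that is in view belongs to the job. There is more than one size of the part that bears sleeve_mid; the job needs the middle-sized.

How it is judged:
By the outcome, as a careful person would: the job done as asked, in the order asked, and still so for the second after the job is handed in, with the robot touching nothing.
It also fails if it takes over 72 s, if anything falls off the work surface, if the arm or the gripper's body presses on something with over 40 N, if the wrist force passes 120 N, or if a joint passes its speed limit or range.

## Robot

A 6-joint arm with a two-finger parallel gripper is mounted at the origin on the work surface. World frame = base frame: x ahead of the robot, y to its left, z up, the work surface at z = 0. Lengths are in mm, angles in degrees, forces in N, time in s.
With the tool pointing down it reaches from about 300 to 850 mm from the base axis. Payload 4.2 kg.
Tool frame: the origin (TCP) lies between the finger pads; the fingertips stand 22 mm ahead of it and the grasp point (between the pads) lies 3 mm ahead of it (env.finger_overhang is the distance from the TCP to the fingertips, in mm); z points along the fingers, y is the line along which they close (so a half turn about z gives the same grasp; the last joint's range is limited). The gripper opens to 91 mm and grips with 3 to 60 N. Pads are 32 mm wide; open, the fingers measure 118 mm over their backs; the gripper's body (76 mm by 178 mm) begins 60 mm behind the grasp point.
Start: joints at [-77.235, 18.312, 89.639, -0, 72.044, -1.146], TCP at [138.244, -558.148, 235.976] pointing down, gripper open.
Joint ranges: [-177.97, 177.97], [-48.28, 115.42], [12.27, 149.76], [-77.06, 257.06], [2.81, 150.46], [-146.56, 146.56]. Speed limits (degrees/s): [147.25, 147.25, 180, 180, 180, 180].

## Interface

Orientations are given as [roll, pitch, yaw] about the fixed x, y, z axes, in that order (R = Rz(yaw) Ry(pitch) Rx(roll)).
In Python, from workcell import state, cams, ticket, look_for, outline_of, env gives the robot as it stands.
- The arm moves only by the tool servo_tool, never from a script. Its argument "steps" is a list of rows, each a list of 3 entries, a list of its own where there are three numbers: the closure in counts, from 0 (fully open) to 255 (shut), then the shift along the tool's x, y, z in mm, then the turn, a rotation vector about the tool's x, y, z in rad. A call has exactly 10 rows; each row shifts and turns the commanded pose from where the row before left it, along the tool's axes as they then stand; what a row does not reach is not made up. A row lasts 1/10 s, in which the tool goes at most 50 mm and 8.59 degrees, less where a joint would pass 70% of its speed; a pose out of reach is approached as far as the arm can. A call with a gripper value outside its range is refused whole. The fingers move at their own pace and stop on an object; "squeeze" is the grip in N (left out, the last holds). Time passes only in rows, so rows that do not move let the fingers close, or fill a call up. It gives the time, the measured TCP pose, the force, the opening and the grip force at its end, in the units of the state.
- state(): the state, without advancing time (a new reading comes with each control period).
- cams.grab_frame(name): name is "side" or "top"; returns a dict with "color" (400x640x3 uint8, red, green, blue), "z_map" (400x640 float32, mm along the optical axis (not along the pixel's ray), 0 where there is no reading), "fovy" (degrees; the focal length in pixels is half the picture's height over the tangent of half this angle, whatever the lens; pixels are square), "cx", "cy" (the principal point, pixels), "eye" and "rotation" of the camera in the world. Camera axes: x right, y up, looking along -z (the intrinsics and any distortion apply to the point x, -y, -z); pixel columns grow to the right and rows downward; lengths in mm; the calibration is good to about 2 mm. A picture is of the moment at which its call begins.
- ticket.job_done(): hands the job in; it is judged then, once.
Trained networks look in a picture, given as the dict that the camera call returned (one of the last four; its "shot" number tells which), for a name from the list of things; names that differ only in an ending like _2 or _b are one class to them, and where a whole thing is asked for, a point or a joint stands for the part that bears it (a point fixed in the world has none). Each returns a list of dicts, best first, with "confidence" (0 to 1); they miss things now and then, are a little off and sometimes report something else, mostly with a low value. They report only what shows in the picture. A call takes as long as a camera call. They do not tell look-alikes from the thing itself.
- look_for(picture, thing): "at" ([column, row] in pixels, amid what is visible of it).
- outline_of(picture, thing): "pixels" (400x640 bool, what is visible of it) and "at" ([column, row] in pixels, amid what is visible of it).
The state is a dict: "time_s": time; "qpos": joint angles; "qvel": joint speeds; "effort": joint torques, N m; "ee_pos": TCP position; "ee_rot": TCP orientation; "force": force on the tool from outside, world axes, zero at the start; "torque": the same for the moment, N m; "gripper_width": finger opening in mm; "gripper_force": force on a finger pad.
Only numpy, scipy, OpenCV 4.12 (cv2) and the standard library are available. Lean on these libraries where they do the work, as an engineer would, in place of code of your own. Each camera call takes 0.05 s, during which the arm holds its last target. There are 200 camera calls.

## Working session

There is one attempt and no reset: what is moved stays moved. The work goes in short steps, Python scripts to look and compute and a tool call to move; the robot and the scene stay as the last step left them, time stands still between calls to the robot, and variables do not carry over. Pictures are saved under pics/ and viewed, at most 10 in all, crops included, and the job is handed in when it is done.

Besides the shell and the picture viewer there is one more tool, called after ">>>" as a command line: name --argument value ..., lists and objects as JSON in quotes. servo_tool: Moves the arm, as the interface text tells. Its arguments: {"type":"object","properties":{"steps":{"type":"array","items":{"type":"array"}},"squeeze":{"type":"number"}},"required":["steps"]}

```bash
mkdir -p pics; cat > h.py <<'E'
import numpy as np, cv2
from workcell import state, cams, ticket, look_for, outline_of, env
def cloud(p):
    z=p["z_map"]; H,W=z.shape; f=H/2/np.tan(np.radians(p["fovy"])/2)
    v,u=np.mgrid[0:H,0:W]
    c=np.stack([(u-p["cx"])/f*z,-(v-p["cy"])/f*z,-z],-1)
    w=c@np.array(p["rotation"]).T+np.array(p["eye"]); w[z<=0]=np.nan
    return w
def save(p,n): cv2.imwrite(f"pics/{n}.png",p["color"][:,:,::-1])
E
python3 - <<'E'
from h import *
for n in("top","side"):
    p=cams.grab_frame(n); save(p,n+"0"); w=cloud(p)
    print(n,{k:(v if k!="rotation" else np.round(v,3).tolist()) for k,v in p.items() if k not in("color","z_map")})
    for t in("tray","cabinet","tray_front","bore","sleeve_mid","tumbler_rim","cup_rim","basin_rim","brush_grip"):
        for o in outline_of(p,t)[:4]:
            q=w[o["pixels"]]; q=q[~np.isnan(q[:,0])]
            if len(q): print(t,round(o["confidence"],2),np.round(o["at"]),len(q),np.round(np.percentile(q,[2,50,98],axis=0)).tolist())
        if t in("bore","tray_front"):print([(o["at"],o["confidence"]) for o in look_for(p,t)])
print(state()["ee_rot"])
E
```

```text
Traceback (most recent call last):
  File "h.py", line 7, in cloud
    w=c@np.array(p["rotation"]).T+np.array(p["eye"]); w[z<=0]=np.nan
      ~~~~~~~~~~~~~~~~~~~~~~~~~~~^~~~~~~~~~~~~~~~~~~
ValueError: operands could not be broadcast together with shapes (400,640) (3,)
```

```bash
sed -i 's/^def cloud/from scipy.spatial.transform import Rotation as Ro\ndef cloud/; s/np.array(p\["rotation"\]).T/Ro.from_euler("xyz",p["rotation"],degrees=True).as_matrix().T/' h.py
python3 - <<'E'
from h import *
for n in("top","side"):
    p=cams.grab_frame(n); save(p,n+"0"); w=cloud(p)
    print(n,{k:v for k,v in p.items() if k not in("color","z_map")})
    for t in("tray","cabinet","tray_front","bore","sleeve_mid","tumbler_rim","cup_rim","basin_rim","brush_grip"):
        for o in outline_of(p,t)[:4]:
            q=w[o["pixels"]]; q=q[~np.isnan(q[:,0])]
            if len(q): print(t,round(o["confidence"],2),np.round(o["at"]),len(q),np.round(np.percentile(q,[2,50,98],axis=0)).tolist())
        if t in("bore","tray_front"):print([(o["at"],o["confidence"]) for o in look_for(p,t)])
print(state())
E
```

```text
top {'fovy': 47.7347026778019, 'cx': 318.16691084247435, 'cy': 198.68082085634163, 'eye': array([ 330.61825024,  -23.3859576 , 1230.8855057 ]), 'rotation': array([ 11.18086894,   0.66947875, -89.1097222 ]), 'shot': 2}
tray 0.7 [288. 182.] 2176 [[549.0, 4.0, 13.0], [598.0, 81.0, 44.0], [651.0, 156.0, 80.0]]
cabinet 0.82 [291. 136.] 9129 [[554.0, -37.0, 23.0], [716.0, 68.0, 95.0], [875.0, 165.0, 100.0]]
tray_front 0.92 [283. 185.] 2250 [[548.0, 4.0, 0.0], [597.0, 81.0, 44.0], [651.0, 161.0, 80.0]]
[([288.9, 185.6], 0.72)]
bore 0.71 [286. 188.] 2138 [[549.0, 6.0, 14.0], [597.0, 81.0, 44.0], [649.0, 156.0, 80.0]]
[([290.3, 189.4], 0.55)]
sleeve_mid 0.63 [414. 238.] 509 [[437.0, -294.0, 3.0], [466.0, -262.0, 44.0], [495.0, -235.0, 71.0]]
sleeve_mid 0.61 [459. 277.] 1129 [[309.0, -414.0, 54.0], [350.0, -364.0, 63.0], [394.0, -328.0, 101.0]]
sleeve_mid 0.52 [417. 278.] 311 [[334.0, -291.0, -0.0], [357.0, -260.0, 33.0], [380.0, -240.0, 54.0]]
tumbler_rim 0.87 [390. 242.] 593 [[415.0, -219.0, -1.0], [450.0, -196.0, 37.0], [477.0, -159.0, 97.0]]
tumbler_rim 0.34 [291. 137.] 9189 [[555.0, -38.0
[... 1758 characters left out ...]
[593.0, 364.0, 25.0]]
{'time_s': 1.25, 'qpos': array([-7.72354137e+01,  1.83110329e+01,  8.96391257e+01,  6.58144375e-04,
        7.20446126e+01, -1.14560100e+00]), 'qvel': array([ 0.00433249, -0.08757466, -0.01009562, -0.02531976, -0.02627641,
        0.07607537]), 'effort': array([-1.43088102e-03, -4.12352693e+01, -2.32229698e+01,  7.27622607e-02,
        3.77355306e-02, -1.93873888e-05]), 'ee_pos': array([ 138.23943818, -558.14419011,  235.98377221]), 'ee_rot': array([ 1.79994760e+02, -5.21444185e-04,  1.39099845e+01]), 'force': array([ 0.79981562, -0.52194307, -0.0627131 ]), 'torque': array([-0.01467078,  0.02673628, -0.01369159]), 'gripper_force': 0.0, 'gripper_width': 91.0217068067333}
```

View pics/top0.png

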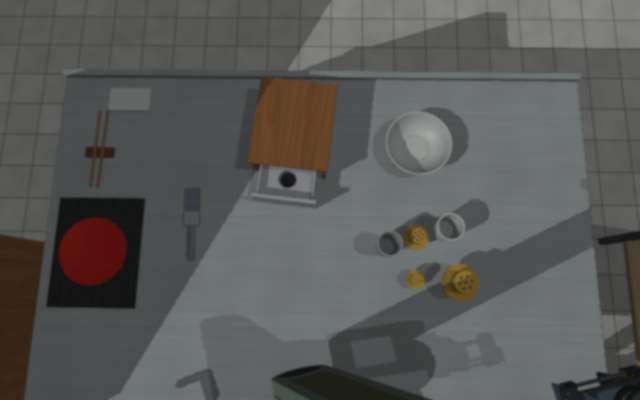

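View pics/side0.png

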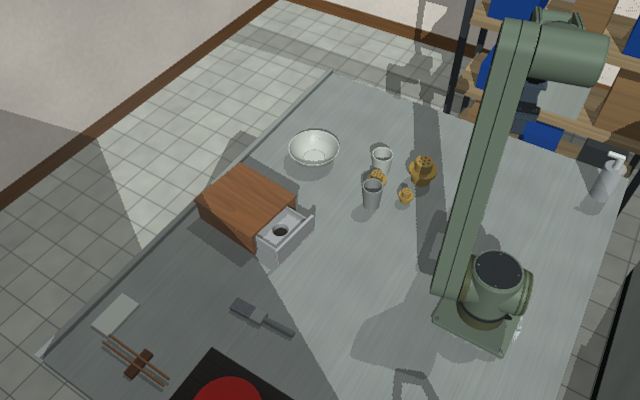

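```bash
cat >> h.py <<'E'
def circ(P):
    A=np.c_[2*P[:,:2],np.ones(len(P))]; s=np.linalg.lstsq(A,(P[:,:2]**2).sum(1),rcond=None)[0]
    return s[:2],np.sqrt(s[2]+s[:2]@s[:2])
def go(x,y,z,yaw):
    "shift in present tool axes and turn about tool z to a tool-down pose"
    s=state(); R=Ro.from_euler("xyz",s["ee_rot"],degrees=True)
    d=np.array([x,y,z])-s["ee_pos"]; t=(R.inv()*Ro.from_euler("xyz",[180,0,yaw],degrees=True)).as_rotvec()
    print("t",s["time_s"],"world d",d.round(1),"tool shift",R.inv().apply(d).round(1),"turn",t.round(4))
E
cat > m.py <<'E'
from h import *
def rect(q,n):
    r=cv2.minAreaRect(q[:,:2].astype(np.float32)); print(n,len(q),np.round(r[0],1),np.round(r[1],1),round(r[2],1),"z",np.median(q[:,2]).round(1))
for n in("top","side"):
    p=cams.grab_frame(n); w=cloud(p); print(n)
    for t,zl,zh in(("cabinet",90,103),("tray",70,86)):
        o=outline_of(p,t)
        if not o: continue
        m=cv2.erode(o[0]["pixels"].astype(np.uint8),np.ones((2,2)))>0
        q=w[m]; q=q[(q[:,2]>zl)&(q[:,2]<zh)]
        rect(q,t)
        a=np.polyfit(q[:,1],q[:,0],1) ; print("  line x=a*y+b",a.round(3))
    X=w.reshape(-1,3); g=p["color"].reshape(-1,3).astype(int)
    br=(g[:,0]-g[:,2]>50)
    for c,z0,z1,r in(((466,-264),63,75,28),((466,-264),36,48,40),((350,-364),60,110,60),((356,-256),40,60,40)):
        k=br&(np.hypot(X[:,0]-c[0],X[:,1]-c[1])<r)&(X[:,2]>z0)&(X[:,2]<z1)
        if k.sum()>5: print(c,k.sum(),X[k].mean(0).round(1),((X[k].min(0)+X[k].max(0))/2).round(1),np.ptp(X[k],axis=0).round(1))
    for t,z0,z1 in(("tumbler_rim",88,102),("cup_rim",74,88),("basin_rim",50,60)):
        o=outline_of(p,t)
        if o:
            q=w[o[0]["pixels"]]; q=q[(q[:,2]>z0)&(q[:,2]<z1)]
            if len(q)>5: print(t,len(q),circ(q),((q.min(0)+q.max(0))/2).round(1))
    # bore: dark region on tray
    k=(X[:,0]>540)&(X[:,0]<680)&(X[:,1]>0)&(X[:,1]<160)&(g.sum(1)<130)
    im=(k.reshape(400,640)*255).astype(np.uint8); N,l,st,ce=cv2.connectedComponentsWithStats(im)
    for i in range(1,N):
        if st[i,4]>60: 
            f=200/np.tan(np.radians(p["fovy"])/2); R=Ro.from_euler("xyz",p["rotation"],degrees=True)
            d=R.apply([(ce[i,0]-p["cx"])/f,-(ce[i,1]-p["cy"])/f,-1]); s=(44-p["eye"][2])/d[2]
            print("dark",st[i],(p["eye"]+s*d).round(1))
E
python3 m.py; python3 - <<'E'
import cv2
a=cv2.imread('pics/top0.png')
cv2.imwrite('pics/c.png',cv2.resize(a[140:310,240:500],None,fx=3,fy=3,interpolation=cv2.INTER_CUBIC))
E
```

```text
top
cabinet 6661 [759.5  61.8] [208.1 244.3] 83.7 z 95.5
  line x=a*y+b [-3.50000e-02  7.59032e+02]
tray 259 [560.   81.5] [166.8  11.6] 83.8 z 77.0
  line x=a*y+b [1.07000e-01 5.50641e+02]
(466, -264) 186 [ 467.4 -264.9   68.1] [ 467.4 -264.8   68. ] [38.9 36.4  9.8]
(466, -264) 149 [ 460.3 -268.7   42.2] [ 466.3 -267.1   41.9] [59.3 53.6 10.7]
(350, -364) 655 [ 352.3 -367.6   83.5] [ 351.4 -370.    81.8] [89.9 88.6 43.6]
(356, -256) 116 [ 357.  -261.5   50.4] [ 357.1 -261.9   49.2] [25.6 28.7 16.7]
tumbler_rim 143 (array([ 444.21242129, -188.00079678]), np.float64(30.506019141554823)) [ 445.5 -188.6   93.6]
cup_rim 159 (array([ 490.40273989, -345.96087324]), np.float64(33.51898313110859)) [ 490.4 -346.    80.3]
basin_rim 281 (array([ 722.3571505 , -275.94722518]), np.float64(85.46170313592279)) [ 721.9 -275.8   54.8]
dark [281 173  14  14 156] [616.6  78.1  44. ]
side
cabinet 3795 [754.5  66.6] [210.  243.8] 84.3 z 96.4
  line x=a*y+b [-4.00000e-02  7.52474e+02]
tray 201 [556.7  89.5] [168.5  14. ] 83.5 z 77.1
  line x=a*y+b [1.15000e-01 5.46025e+02]
(466, -264) 78 [ 464.4 -263.3   69.3] [ 464.8 -264.2   69.7] [38.9 43.1 10.5]
(466, -264) 37 [ 455.7 -270.    42.9] [ 464.  -271.6   42.6] [62.6 45.9  8.9]
(350, -364) 257 [ 349.  -359.8   81.6] [ 348.6 -362.3   82.7] [88.7 80.1 45.3]
(356, -256) 66 [ 352.3 -257.    51.1] [ 351.  -258.7   50.1] [32.1 34.2 18.2]
tumbler_rim 116 (array([ 440.89744951, -186.29002725]), np.float64(30.778297554260188)) [ 440.7 -186.7   94.7]
cup_rim 106 (array([ 487.44513978, -344.02032317]), np.float64(33.6123208952985)) [ 488.1 -344.8   80.5]
basin_rim 205 (array([ 719.44864811, -274.31096635]), np.float64(86.18440315119908)) [ 721. -276.   55.]
```

View pics/c.png

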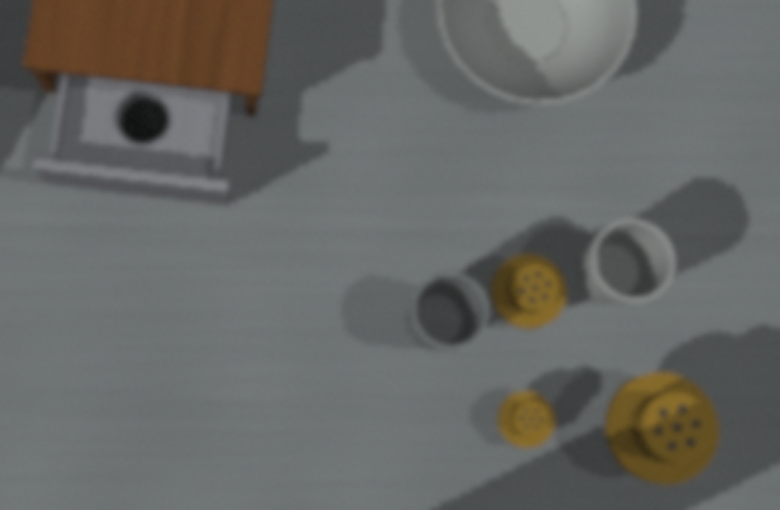

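```bash
cat >> h.py <<'E'
def plan(x,y,z,yaw,n):
    s=state(); p=s["ee_pos"]; R=Ro.from_euler("xyz",s["ee_rot"],degrees=True)
    T=Ro.from_euler("xyz",[180,0,yaw],degrees=True); v=(R.inv()*T).as_rotvec()
    d=(np.array([x,y,z])-p)/n; print("turn/row",(v/n).round(4))
    for i in range(n):
        print(R.inv().apply(d).round(1).tolist()); R=R*Ro.from_rotvec(v/n)
E
python3 -c "
from h import *
plan(559,82,125,83.8,20)"
```

```text
turn/row [ 0.     0.    -0.061]
[28.1, -26.0, 5.5]
[29.6, -24.2, 5.5]
[31.1, -22.4, 5.5]
[32.4, -20.5, 5.5]
[33.6, -18.5, 5.5]
[34.6, -16.4, 5.5]
[35.6, -14.2, 5.5]
[36.4, -12.0, 5.5]
[37.0, -9.8, 5.5]
[37.6, -7.5, 5.5]
[37.9, -5.2, 5.5]
[38.2, -2.9, 5.5]
[38.3, -0.6, 5.5]
[38.3, 1.8, 5.5]
[38.1, 4.1, 5.5]
[37.8, 6.4, 5.5]
[37.3, 8.7, 5.5]
[36.7, 11.0, 5.5]
[36.0, 13.2, 5.5]
[35.1, 15.3, 5.5]
```

>>> servo_tool --steps '[[128,[28.1,-26,5.5],[0,0,-0.061]],[128,[29.6,-24.2,5.5],[0,0,-0.061]],[128,[31.1,-22.4,5.5],[0,0,-0.061]],[128,[32.4,-20.5,5.5],[0,0,-0.061]],[128,[33.6,-18.5,5.5],[0,0,-0.061]],[128,[34.6,-16.4,5.5],[0,0,-0.061]],[128,[35.6,-14.2,5.5],[0,0,-0.061]],[128,[36.4,-12,5.5],[0,0,-0.061]],[128,[37,-9.8,5.5],[0,0,-0.061]],[128,[37.6,-7.5,5.5],[0,0,-0.061]]]' --squeeze 25

```text
time_s: 2.85
ee_pos: [349.4, -236.7, 181.0]
ee_rot: [179.9, -0.0, 49.0]
force: [0.5, -0.7, 0.8]
gripper_width: 45.1
gripper_force: 0.0
```

>>> servo_tool --steps '[[128,[37.9,-5.2,5.5],[0,0,-0.061]],[128,[38.2,-2.9,5.5],[0,0,-0.061]],[128,[38.3,-0.6,5.5],[0,0,-0.061]],[128,[38.3,1.8,5.5],[0,0,-0.061]],[128,[38.1,4.1,5.5],[0,0,-0.061]],[128,[37.8,6.4,5.5],[0,0,-0.061]],[128,[37.3,8.7,5.5],[0,0,-0.061]],[128,[36.7,11,5.5],[0,0,-0.061]],[128,[36,13.2,5.5],[0,0,-0.061]],[128,[35.1,15.3,5.5],[0,0,-0.061]]]'

```text
time_s: 3.85
ee_pos: [559.8, 83.7, 125.8]
ee_rot: [180.0, 0.0, 84.0]
force: [-0.2, -0.5, 0.2]
gripper_width: 45.4
gripper_force: 0.0
```

```bash
python3 -c "
from h import *
go(559,82,73,83.8);print(state()['gripper_width'],state()['qpos'])"
```

```text
t 3.85 world d [ -0.8  -1.7 -52.8] tool shift [-1.8 -0.7 52.8] turn [0.0004 0.0001 0.0031]
45.3591137758937 [ 7.34651269e+00  2.27341133e+01  1.00000812e+02 -1.39140184e-02
  5.72461766e+01  1.33778990e+01]
```

>>> servo_tool --steps '[[128,[0,-0.7,13],[0,0,0]],[128,[0,0,13],[0,0,0]],[128,[0,0,13],[0,0,0]],[128,[0,0,13],[0,0,0]],[128,[0,0,0],[0,0,0]],[255,[0,0,0],[0,0,0]],[255,[0,0,0],[0,0,0]],[255,[0,0,0],[0,0,0]],[255,[0,0,0],[0,0,0]],[255,[0,0,0],[0,0,0]]]'

```text
time_s: 4.85
ee_pos: [558.9, 82.2, 74.4]
ee_rot: [179.9, -0.0, 83.8]
force: [0.7, 0.5, -1.3]
gripper_width: 10.0
gripper_force: 25.0
```

>>> servo_tool --steps '[[255,[0,-4,0],[0,0,0]],[255,[0,-8,0],[0,0,0]],[255,[0,-8,0],[0,0,0]],[255,[0,-8,0],[0,0,0]],[255,[0,-8,0],[0,0,0]],[255,[0,-8,0],[0,0,0]],[255,[0,-8,0],[0,0,0]],[255,[0,-8,0],[0,0,0]],[255,[0,-5,0],[0,0,0]],[255,[0,-3,0],[0,0,0]]]'

```text
time_s: 5.85
ee_pos: [490.1, 89.7, 74.4]
ee_rot: [180.0, -0.0, 83.8]
force: [2.5, -1.5, 4.9]
gripper_width: 9.7
gripper_force: 25.0
```

>>> servo_tool --steps '[[255,[0,-2,0],[0,0,0]],[255,[0,-2,0],[0,0,0]],[255,[0,-2,0],[0,0,0]],[255,[0,-1,0],[0,0,0]],[255,[0,-1,0],[0,0,0]],[255,[0,-1,0],[0,0,0]],[255,[0,0,0],[0,0,0]],[255,[0,0,0],[0,0,0]],[255,[0,0,0],[0,0,0]],[255,[0,0,0],[0,0,0]]]'

```text
time_s: 6.85
ee_pos: [485.0, 90.3, 74.4]
ee_rot: [179.6, -0.0, 83.9]
force: [11.0, -4.4, -0.7]
gripper_width: 9.6
gripper_force: 25.0
```

>>> servo_tool --steps '[[255,[0,3,0],[0,0,0]],[128,[0,0,0],[0,0,0]],[128,[0,0,0],[0,0,0]],[128,[0,0,-10],[0,0,0]],[128,[0,0,-20],[0,0,0]],[128,[0,0,-30],[0,0,0]],[60,[0,0,-30],[0,0,0]],[0,[0,0,-20],[0,0,0]],[0,[0,0,0],[0,0,0]],[0,[0,0,0],[0,0,0]]]'

```text
time_s: 7.85
ee_pos: [484.0, 90.3, 183.8]
ee_rot: [-180.0, 0.0, 83.8]
force: [-0.3, -0.7, 0.1]
gripper_width: 74.6
gripper_force: 0.0
```

```bash
python3 -c "
from h import *
go(466,-264.5,170,106.3)
plan(466,-264.5,120,106.3,10)"
```

```text
t 7.85 world d [ -18.  -354.8  -13.8] tool shift [-354.6   20.3   13.8] turn [-0.0007  0.     -0.3923]
turn/row [-0.0001  0.     -0.0392]
[-35.5, 2.0, 6.4]
[-35.5, 0.6, 6.4]
[-35.5, -0.8, 6.4]
[-35.5, -2.1, 6.4]
[-35.3, -3.5, 6.4]
[-35.2, -4.9, 6.4]
[-35.0, -6.3, 6.4]
[-34.7, -7.7, 6.4]
[-34.4, -9.0, 6.4]
[-34.0, -10.4, 6.4]
```

>>> servo_tool --steps '[[0,[-35.5,2,4],[0,0,-0.039]],[0,[-35.5,0.6,4],[0,0,-0.039]],[0,[-35.5,-0.8,4],[0,0,-0.039]],[0,[-35.5,-2.1,4],[0,0,-0.039]],[0,[-35.3,-3.5,4],[0,0,-0.039]],[0,[-35.2,-4.9,4],[0,0,-0.039]],[0,[-35,-6.3,4],[0,0,-0.039]],[0,[-34.7,-7.7,4],[0,0,-0.039]],[0,[-34.4,-9,4],[0,0,-0.039]],[0,[-34,-10.4,4],[0,0,-0.039]]]'

```text
time_s: 8.85
ee_pos: [464.8, -265.3, 141.9]
ee_rot: [-179.8, -0.2, 106.2]
force: [0.6, 0.3, 0.8]
gripper_width: 91.0
gripper_force: 0.0
```

```bash
cat > b.py <<'E'
from h import *
import sys
print("pose",state()["ee_pos"].round(1))
for n in("top","side"):
    p=cams.grab_frame(n); w=cloud(p); save(p,n+sys.argv[1])
    X=w.reshape(-1,3); g=p["color"].reshape(-1,3).astype(int)
    o=outline_of(p,"tray")
    if o:
        q=w[o[0]["pixels"]]; q=q[(q[:,2]>72)&(q[:,2]<84)]
        r=cv2.minAreaRect(q[:,:2].astype(np.float32)); print(n,"panel",np.round(r[0],1),np.round(r[1],1),round(r[2],1))
        q=w[o[0]["pixels"]]; q=q[(q[:,2]>54)&(q[:,2]<66)]
        r=cv2.minAreaRect(q[:,:2].astype(np.float32)); print(n,"walls",np.round(r[0],1),np.round(r[1],1),round(r[2],1))
    f=200/np.tan(np.radians(p["fovy"])/2); R=Ro.from_euler("xyz",p["rotation"],degrees=True)
    c=np.array([545,83,44.]); e=R.inv().apply(c-p["eye"]); u,v=p["cx"]+f*e[0]/-e[2],p["cy"]+f*e[1]/e[2]
    u,v=int(round(u)),int(round(v)); print("expect bore px",u,v)
    G=p["color"].astype(int).sum(2)[v-25:v+26,u-25:u+26]
    for th in(90,130,170):
        N,l,st,ce=cv2.connectedComponentsWithStats((G<th).astype(np.uint8))
        for i in range(1,N):
            if st[i,4]>50 and abs(ce[i]-25).max()<10:
                k=np.argwhere(l==i); m=(k.min(0)+k.max(0))/2
                for lab,cc in(("cen",ce[i]),("box",m[::-1])):
                    d=R.apply([(cc[0]+u-25-p["cx"])/f,-(cc[1]+v-25-p["cy"])/f,-1]); s=(44-p["eye"][2])/d[2]
                    print(n,th,lab,st[i][2:],(p["eye"]+s*d).round(1))
E
python3 b.py 1; python3 -c "
from h import *
go(466.5,-264.5,67,106.3)
import cv2
a=cv2.imread('pics/top1.png')[165:265,240:390];b=cv2.imread('pics/side1.png')[190:290,240:390]
cv2.imwrite('pics/d.png',cv2.resize(np.hstack([a,b]),None,fx=2.6,fy=2.6,interpolation=cv2.INTER_CUBIC))"
```

```text
pose [ 464.8 -265.3  141.9]
top panel [560.8  83.7] [169.5 161.5] 83.7
top walls [561.4  86. ] [163.9 166.2] 85.4
expect bore px 285 206
top 90 cen [ 12  12 121] [542.1  86.   44. ]
top 90 box [ 12  12 121] [542.5  86.4  44. ]
top 130 cen [ 14  14 159] [542.6  86.2  44. ]
top 130 box [ 14  14 159] [542.5  86.4  44. ]
top 170 cen [ 16  15 181] [543.   86.1  44. ]
top 170 box [ 16  15 181] [543.8  86.4  44. ]
side panel [523.4 126.6] [221.1 125.7] 37.1
side walls [562.7  85.5] [168.2 175.3] 82.7
expect bore px 299 240
side 170 cen [14  8 82] [537.7  95.4  44. ]
side 170 box [14  8 82] [538.3  95.   44. ]
t 9.05 world d [  1.4  -0.2 -75.2] tool shift [-0.8  1.5 75.2] turn [-0.0025 -0.0033 -0.0046]
```

View pics/d.png

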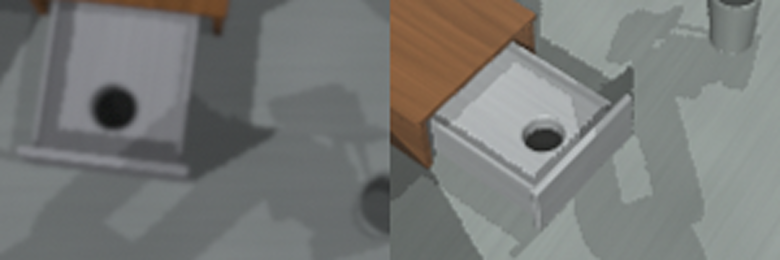

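>>> servo_tool --steps '[[0,[-0.4,0.8,10],[0,0,0]],[0,[-0.4,0.7,10],[0,0,0]],[0,[0,0,12],[0,0,0]],[0,[0,0,12],[0,0,0]],[0,[0,0,12],[0,0,0]],[0,[0,0,10],[0,0,0]],[0,[0,0,7],[0,0,0]],[0,[0,0,2],[0,0,0]],[0,[0,0,0],[0,0,0]],[0,[0,0,0],[0,0,0]]]' --squeeze 20

```text
time_s: 10.05
ee_pos: [468.3, -265.2, 69.4]
ee_rot: [180.0, 0.0, 106.2]
force: [-0.2, 0.3, 0.5]
gripper_width: 91.2
gripper_force: 0.0
```

>>> servo_tool --steps '[[180,[0,0,0],[0,0,0]],[180,[0,0,0],[0,0,0]],[180,[0,0,0],[0,0,0]],[180,[0,0,0],[0,0,0]],[180,[0,0,0],[0,0,0]],[180,[0,0,0],[0,0,0]],[180,[0,0,0],[0,0,0]],[180,[0,0,0],[0,0,0]],[180,[0,0,0],[0,0,0]],[180,[0,0,0],[0,0,0]]]'

```text
time_s: 11.05
ee_pos: [468.0, -265.0, 69.0]
ee_rot: [180.0, 0.0, 106.2]
force: [-0.0, -0.1, 0.0]
gripper_width: 39.4
gripper_force: 20.0
```

>>> servo_tool --steps '[[180,[0,0,-4],[0,0,0]],[180,[0,0,-8],[0,0,0]],[180,[0,0,-14],[0,0,0]],[180,[0,0,-16],[0,0,0]],[180,[0,0,-16],[0,0,0]],[180,[0,0,-16],[0,0,0]],[180,[0,0,-16],[0,0,0]],[180,[0,0,-14],[0,0,0]],[180,[0,0,-6],[0,0,0]],[180,[0,0,0],[0,0,0]]]'

```text
time_s: 12.05
ee_pos: [468.3, -265.2, 180.0]
ee_rot: [179.9, 0.1, 106.2]
force: [0.3, -0.0, -1.6]
gripper_width: 39.6
gripper_force: 20.0
```

```bash
python3 -c "
from h import *
go(543.8,87,180,106.2);print(state()['gripper_width'])"
```

```text
t 12.05 world d [ 75.5 352.2   0. ] tool shift [ 3.173e+02  1.705e+02 -3.000e-01] turn [ 0.0014  0.0016 -0.0008]
39.579195654204455
```

>>> servo_tool --steps '[[180,[14,7,0],[0,0,0]],[180,[24,13,0],[0,0,0]],[180,[32,17,0],[0,0,0]],[180,[36,19,0],[0,0,0]],[180,[36,20,0],[0,0,0]],[180,[36,20,0],[0,0,0]],[180,[36,19,0],[0,0,0]],[180,[36,19,0],[0,0,0]],[180,[34,18,0],[0,0,0]],[180,[24,13,0],[0,0,0]]]'

```text
time_s: 13.05
ee_pos: [539.8, 80.2, 177.9]
ee_rot: [-179.9, -0.1, 106.3]
force: [0.2, -0.3, -1.6]
gripper_width: 39.8
gripper_force: 20.0
```

>>> servo_tool --steps '[[180,[9.3,5.5,0],[0,0,0]],[180,[0,0,4],[0,0,0]],[180,[0,0,8],[0,0,0]],[180,[0,0,8],[0,0,0]],[180,[0,0,8],[0,0,0]],[180,[0,0,6],[0,0,0]],[180,[0,0,4],[0,0,0]],[180,[0,0,2],[0,0,0]],[180,[0,0,0],[0,0,0]],[180,[0,0,0],[0,0,0]]]'

```text
time_s: 14.05
ee_pos: [543.7, 87.2, 139.2]
ee_rot: [180.0, 0.0, 106.2]
force: [-0.3, 0.2, -2.0]
gripper_width: 39.6
gripper_force: 20.0
```

```bash
cat > c.py <<'E'
from h import *
import sys
s=state(); P=s["ee_pos"]; print("tcp",P.round(1),s["gripper_width"])
for n in("top","side"):
    p=cams.grab_frame(n); save(p,n+sys.argv[1]); w=cloud(p)
    X=w.reshape(-1,3); g=p["color"].reshape(-1,3).astype(int); br=(g[:,0]-g[:,2]>40)
    k=br&(np.hypot(X[:,0]-P[0],X[:,1]-P[1])<45)&(X[:,2]>P[2]-80)&(X[:,2]<P[2]+5)
    q=X[k]; print(n,k.sum(),q.min(0).round(1) if len(q) else "",q.max(0).round(1) if len(q) else "")
    pz=P[2]-69
    for a,b in((36,48),(0,30)):
        r=q[(q[:,2]>pz+a)&(q[:,2]<pz+b)]
        if len(r)>5: print("  band",a,b,len(r),circ(r),r.min(0).round(1),r.max(0).round(1))
a=cv2.imread(f'pics/top{sys.argv[1]}.png')[150:260,230:350];b=cv2.imread(f'pics/side{sys.argv[1]}.png')[180:290,240:360]
cv2.imwrite(f'pics/x{sys.argv[1]}.png',cv2.resize(np.hstack([a,b]),None,fx=3.3,fy=3.3,interpolation=cv2.INTER_CUBIC))
E
python3 c.py 2
```

```text
tcp [543.7  87.2 139.2] 39.619988583293214
top 0  
side 321 [505.7  66.4  69.2] [562.1 123.2 144.1]
  band 36 48 122 (array([536.18681651,  92.54818314]), np.float64(24.001881245920185)) [505.7  66.4 106.2] [562.1 123.  117.8]
  band 0 30 35 (array([537.54883488,  93.22185894]), np.float64(17.131532626417755)) [517.3  92.5  74. ] [550.5 111.5  92.4]
```

View pics/x2.png

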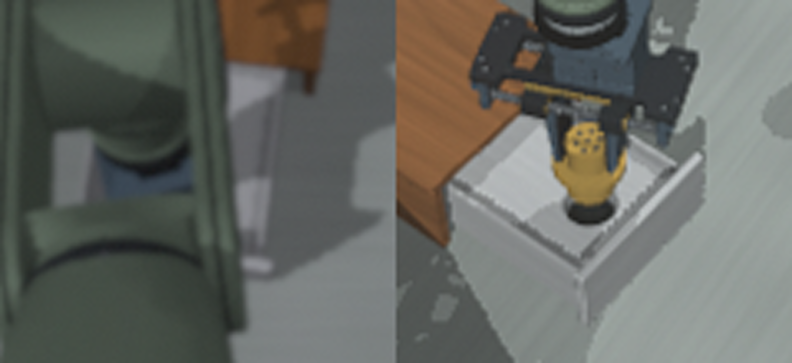

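>>> servo_tool --steps '[[180,[0,0,4],[0,0,0]],[180,[0,0,6],[0,0,0]],[180,[0,0,6],[0,0,0]],[180,[0,0,6],[0,0,0]],[180,[0,0,3],[0,0,0]],[180,[0,0,2],[0,0,0]],[180,[0,0,2],[0,0,0]],[180,[0,0,2],[0,0,0]],[180,[0,0,0],[0,0,0]],[180,[0,0,0],[0,0,0]]]'

```text
time_s: 15.15
ee_pos: [543.8, 87.2, 108.2]
ee_rot: [179.9, 0.0, 106.2]
force: [0.8, 0.0, -2.2]
gripper_width: 39.2
gripper_force: 20.0
```

>>> servo_tool --steps '[[180,[0,0,1],[0,0,0]],[180,[0,0,1],[0,0,0]],[180,[0,0,1],[0,0,0]],[180,[0,0,1],[0,0,0]],[180,[0,0,1],[0,0,0]],[180,[0,0,1],[0,0,0]],[180,[0,0,1],[0,0,0]],[180,[0,0,0],[0,0,0]],[180,[0,0,0],[0,0,0]],[180,[0,0,0],[0,0,0]]]'

```text
time_s: 16.15
ee_pos: [544.0, 87.3, 101.1]
ee_rot: [179.9, 0.0, 106.2]
force: [4.9, -0.1, -0.5]
gripper_width: 39.7
gripper_force: 20.0
```

>>> servo_tool --steps '[[180,[0,1,0],[0,0,0]],[180,[0,0,1],[0,0,0]],[180,[0,0,1],[0,0,0]],[180,[0,0,1],[0,0,0]],[180,[0,0,1],[0,0,0]],[180,[0,0,1],[0,0,0]],[180,[0,0,1],[0,0,0]],[180,[0,0,1],[0,0,0]],[180,[0,0,0.5],[0,0,0]],[180,[0,0,0],[0,0,0]]]'

```text
time_s: 17.15
ee_pos: [544.4, 87.5, 93.3]
ee_rot: [180.0, 0.0, 106.2]
force: [3.5, -0.9, -0.1]
gripper_width: 39.7
gripper_force: 20.0
```

>>> servo_tool --steps '[[180,[0,0.7,0],[0,0,0]],[180,[0,0,0.5],[0,0,0]],[180,[0,0,0],[0,0,0]],[90,[0,0,0],[0,0,0]],[90,[0,0,0],[0,0,0]],[90,[0,0,-2],[0,0,0]],[90,[0,0,-10],[0,0,0]],[90,[0,0,-20],[0,0,0]],[90,[0,0,-25],[0,0,0]],[90,[0,0,0],[0,0,0]]]'

```text
time_s: 18.15
ee_pos: [547.2, 88.1, 153.8]
ee_rot: [179.6, 0.1, 106.2]
force: [0.5, 0.6, -0.2]
gripper_width: 59.1
gripper_force: 0.0
```

```bash
python3 c.py 3
```

```text
tcp [547.2  88.1 153.8] 59.14661260037878
top 0  
side 160 [510.3  69.4  74. ] [561.1 121.2  97.9]
  band 0 30 131 (array([540.51911732,  89.88002829]), np.float64(14.947394669540596)) [521.4  69.4  84.9] [561.1 110.5  97.9]
```

View pics/x3.png

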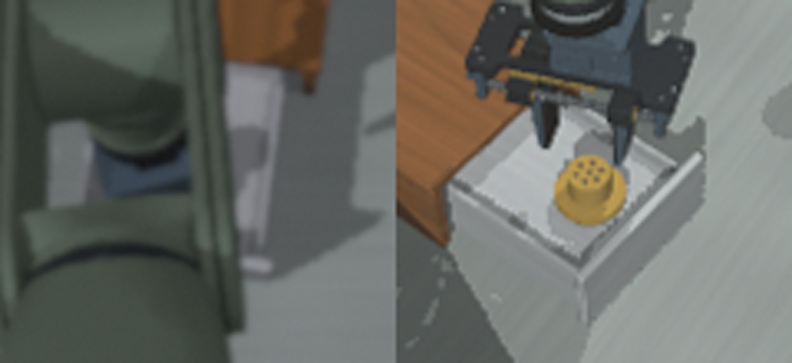

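>>> servo_tool --steps '[[255,[0,-1,0],[0,0,0]],[255,[0,-1,0],[0,0,0]],[255,[0,0,0],[0,0,0]],[255,[0,0,6],[0,0,0]],[255,[0,0,10],[0,0,0]],[255,[0,0,10],[0,0,0]],[255,[0,0,6],[0,0,0]],[255,[0,0,4],[0,0,0]],[255,[0,0,0],[0,0,0]],[255,[0,0,0],[0,0,0]]]'

```text
time_s: 19.25
ee_pos: [543.2, 87.1, 113.8]
ee_rot: [-180.0, 0.0, 106.2]
force: [0.0, 0.1, -0.6]
gripper_width: 0.6
gripper_force: 0.0
```

>>> servo_tool --steps '[[255,[0,0,2],[0,0,0]],[255,[0,0,2],[0,0,0]],[255,[0,0,2],[0,0,0]],[255,[0,0,2],[0,0,0]],[255,[0,0,1.5],[0,0,0]],[255,[0,0,1.5],[0,0,0]],[255,[0,0,1],[0,0,0]],[255,[0,0,1],[0,0,0]],[255,[0,0,0],[0,0,0]],[255,[0,0,0],[0,0,0]]]'

```text
time_s: 20.25
ee_pos: [543.5, 87.2, 102.1]
ee_rot: [179.9, 0.0, 106.2]
force: [-1.7, -0.4, 6.6]
gripper_width: 0.2
gripper_force: 3.2
```

>>> servo_tool --steps '[[255,[0,0,1],[0,0,0]],[255,[0,0,1],[0,0,0]],[255,[0,0,1],[0,0,0]],[255,[0,0,1],[0,0,0]],[255,[0,0,1],[0,0,0]],[255,[0,0,0],[0,0,0]],[255,[0,0,0],[0,0,0]],[255,[0,0,0],[0,0,0]],[255,[0,0,0],[0,0,0]],[255,[0,0,0],[0,0,0]]]'

```text
time_s: 21.25
ee_pos: [545.9, 86.9, 100.2]
ee_rot: [179.6, 0.1, 106.2]
force: [-2.5, -1.7, 21.1]
gripper_width: 0.3
gripper_force: 10.6
```

>>> servo_tool --steps '[[255,[0,0,1],[0,0,0]],[255,[0,0,0.5],[0,0,0]],[255,[0,0,0],[0,0,0]],[255,[0,0,0],[0,0,0]],[255,[0,0,-5],[0,0,0]],[255,[0,0,-10],[0,0,0]],[255,[0,0,-15],[0,0,0]],[255,[0,0,-20],[0,0,0]],[255,[0,0,-20],[0,0,0]],[255,[0,0,0],[0,0,0]]]'

```text
time_s: 22.25
ee_pos: [544.6, 87.4, 166.8]
ee_rot: [179.7, 0.0, 106.2]
force: [-0.1, -0.6, 0.6]
gripper_width: 0.4
gripper_force: 0.0
```

```bash
python3 c.py 4; python3 - <<'E'
from h import *
p=cams.grab_frame("side"); w=cloud(p); X=w.reshape(-1,3); g=p["color"].reshape(-1,3).astype(int)
k=(g[:,0]-g[:,2]>40)&(np.hypot(X[:,0]-543,X[:,1]-88)<45)&(X[:,2]<95); q=X[k]
print(np.histogram(q[:,2],bins=np.arange(30,96,4)))
for a,b in((48,58),(72,84)):
    r=q[(q[:,2]>a)&(q[:,2]<b)]; A=np.c_[r[:,:2]-[543,88],np.ones(len(r))]
    print(len(r),np.linalg.lstsq(A,r[:,2],rcond=None)[0].round(3),r.mean(0).round(1))
# shut-side target: push point
go(462,92,70,106.2)
E
```

```text
tcp [544.6  87.4 166.8] 0.3676183732135344
top 0  
side 0  
(array([ 0,  0,  1,  8, 36, 79, 50, 15,  9, 15, 11, 48, 59,  9,  2,  0]), array([30, 34, 38, 42, 46, 50, 54, 58, 62, 66, 70, 74, 78, 82, 86, 90, 94]))
151 [-9.0000e-03  1.8000e-02  5.2503e+01] [538.3  99.1  52.7]
121 [ 2.1000e-02 -2.5000e-02  7.8315e+01] [544.   89.5  78.3]
t 22.4 world d [-80.4   4.9 -93.5] tool shift [ 27.1 -75.7  93.6] turn [-0.0019 -0.0002 -0.0007]
```

View pics/x4.png

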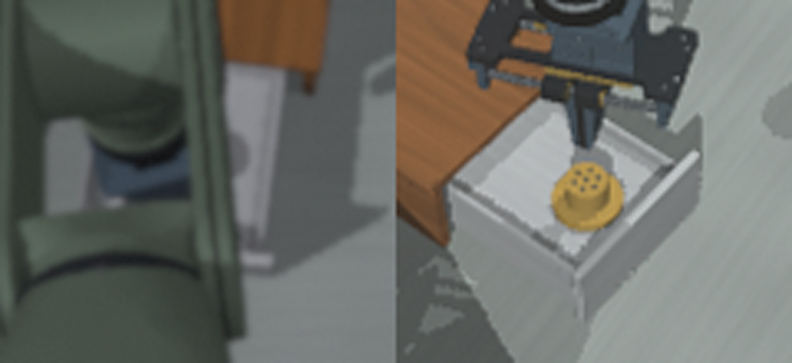

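```bash
python3 -c "
from h import *
plan(442,95,145,83.8,8)"
```

```text
turn/row [-0.0002  0.      0.0488]
[4.4, -11.8, 2.3]
[3.9, -12.0, 2.3]
[3.3, -12.2, 2.3]
[2.7, -12.3, 2.3]
[2.1, -12.4, 2.3]
[1.5, -12.5, 2.3]
[0.9, -12.6, 2.3]
[0.2, -12.6, 2.3]
```

>>> servo_tool --steps '[[255,[4.4,-11.8,2.3],[0,0,0.0488]],[255,[3.9,-12,2.3],[0,0,0.0488]],[255,[3.3,-12.2,2.3],[0,0,0.0488]],[255,[2.7,-12.3,2.3],[0,0,0.0488]],[255,[2.1,-12.4,2.3],[0,0,0.0488]],[255,[1.5,-12.5,2.3],[0,0,0.0488]],[255,[0.9,-12.6,2.3],[0,0,0.0488]],[255,[0.2,-12.6,2.3],[0,0,0.0488]],[255,[0,0,0],[0,0,0]],[255,[0,0,10],[0,0,0]]]'

```text
time_s: 23.4
ee_pos: [443.5, 95.3, 136.1]
ee_rot: [179.9, -0.0, 83.9]
force: [0.2, -1.1, 0.2]
gripper_width: 0.5
gripper_force: 0.0
```

>>> servo_tool --steps '[[255,[0,0,15],[0,0,0]],[255,[0,0,20],[0,0,0]],[255,[0,0,20],[0,0,0]],[255,[0,0,15],[0,0,0]],[255,[0,0,5],[0,0,0]],[255,[0,0,0],[0,0,0]],[255,[0,4,0],[0,0,0]],[255,[0,4,0],[0,0,0]],[255,[0,4,0],[0,0,0]],[255,[0,4,0],[0,0,0]]]'

```text
time_s: 24.4
ee_pos: [459.4, 93.4, 61.5]
ee_rot: [179.9, -0.0, 83.8]
force: [0.7, -0.1, 0.9]
gripper_width: 0.6
gripper_force: 0.0
```

>>> servo_tool --steps '[[255,[0,3,0],[0,0,0]],[255,[0,3,0],[0,0,0]],[255,[0,4,0],[0,0,0]],[255,[0,6,0],[0,0,0]],[255,[0,8,0],[0,0,0]],[255,[0,8,0],[0,0,0]],[255,[0,8,0],[0,0,0]],[255,[0,8,0],[0,0,0]],[255,[0,8,0],[0,0,0]],[255,[0,8,0],[0,0,0]]]'

```text
time_s: 25.4
ee_pos: [522.7, 86.3, 60.9]
ee_rot: [-180.0, 0.0, 83.8]
force: [-3.5, 0.4, 0.8]
gripper_width: 0.1
gripper_force: 1.8
```

>>> servo_tool --steps '[[255,[0,8,0],[0,0,0]],[255,[0,8,0],[0,0,0]],[255,[0,8,0],[0,0,0]],[255,[0,8,0],[0,0,0]],[255,[0,8,0],[0,0,0]],[255,[0,8,0],[0,0,0]],[255,[0,8,0],[0,0,0]],[255,[0,8,0],[0,0,0]],[255,[0,6,0],[0,0,0]],[255,[0,4,0],[0,0,0]]]'

```text
time_s: 26.4
ee_pos: [596.5, 78.4, 60.9]
ee_rot: [180.0, 0.0, 83.8]
force: [-2.1, 0.2, -0.5]
gripper_width: 0.7
gripper_force: 1.4
```

>>> servo_tool --steps '[[255,[0,4,0],[0,0,0]],[255,[0,4,0],[0,0,0]],[255,[0,4,0],[0,0,0]],[255,[0,2,0],[0,0,0]],[255,[0,2,0],[0,0,0]],[255,[0,1,0],[0,0,0]],[255,[0,1,0],[0,0,0]],[255,[0,1,0],[0,0,0]],[255,[0,0,0],[0,0,0]],[255,[0,0,0],[0,0,0]]]'

```text
time_s: 27.4
ee_pos: [614.9, 76.4, 61.1]
ee_rot: [180.0, -0.0, 83.8]
force: [-1.3, -0.5, -0.6]
gripper_width: 0.6
gripper_force: 0.9
```

Not at the stop yet; keep going slowly.

>>> servo_tool --steps '[[255,[0,1,0],[0,0,0]],[255,[0,1,0],[0,0,0]],[255,[0,1,0],[0,0,0]],[255,[0,1,0],[0,0,0]],[255,[0,1,0],[0,0,0]],[255,[0,0.5,0],[0,0,0]],[255,[0,0.5,0],[0,0,0]],[255,[0,0,0],[0,0,0]],[255,[0,0,0],[0,0,0]],[255,[0,0,0],[0,0,0]]]'

```text
time_s: 28.4
ee_pos: [617.3, 76.1, 61.1]
ee_rot: [-179.6, 0.0, 83.8]
force: [-10.8, 1.1, 5.6]
gripper_width: 0.6
gripper_force: 5.6
```

>>> servo_tool --steps '[[255,[0,1,0],[0,0,0]],[255,[0,1,0],[0,0,0]],[255,[0,0,0],[0,0,0]],[255,[0,0,0],[0,0,0]],[255,[0,-5,0],[0,0,0]],[255,[0,-15,0],[0,0,0]],[255,[0,-25,0],[0,0,0]],[255,[0,-30,0],[0,0,0]],[255,[0,-35,-5],[0,0,0]],[255,[0,-20,-10],[0,0,0]]]'

```text
time_s: 29.4
ee_pos: [491.7, 89.7, 76.0]
ee_rot: [180.0, 0.0, 83.8]
force: [0.3, 0.4, 0.1]
gripper_width: 0.3
gripper_force: 0.0
```

>>> servo_tool --steps '[[255,[0,-10,-20],[0,0,0]],[255,[0,-10,-30],[0,0,0]],[255,[-30,0,-35],[0,0,0]],[255,[-40,0,-35],[0,0,0]],[255,[-40,0,-30],[0,0,0]],[255,[-40,0,0],[0,0,0]],[255,[-40,0,0],[0,0,0]],[255,[-40,0,0],[0,0,0]],[255,[-20,0,0],[0,0,0]],[255,[0,0,0],[0,0,0]]]'

```text
time_s: 30.4
ee_pos: [447.7, -157.2, 224.8]
ee_rot: [179.8, 0.1, 83.6]
force: [-0.0, -0.2, -0.5]
gripper_width: 0.7
gripper_force: 0.0
```

```bash
python3 m.py | grep -v "^(3"; python3 - <<'E'
from h import *
a=cams.grab_frame("top")["color"][:,:,::-1];b=cams.grab_frame("side")["color"][:,:,::-1]
cv2.imwrite('pics/e.png',np.hstack([cv2.resize(a[60:260,220:420],(390,390)),cv2.resize(b[120:320,200:400],(390,390))]))
E
```

```text
top
cabinet 6639 [759.5  61.5] [207.3 243.9] 83.9 z 95.6
  line x=a*y+b [-3.70000e-02  7.58259e+02]
tray 200 [633.5  74.7] [161.1  10.1] 82.8 z 77.1
  line x=a*y+b [1.15000e-01 6.24337e+02]
basin_rim 374 (array([ 722.93276739, -276.13611562]), np.float64(85.87410706805751)) [ 724.1 -275.8   54.7]
side
cabinet 3876 [756.8  65.3] [211.5 246.9] 83.8 z 96.5
  line x=a*y+b [-2.20000e-02  7.52392e+02]
tray 187 [631.7  78.7] [171.9  16.2] 83.6 z 77.5
  line x=a*y+b [1.08000e-01 6.21525e+02]
tumbler_rim 105 (array([ 441.30380314, -185.90422731]), np.float64(30.655649896248875)) [ 440.8 -185.    94.8]
cup_rim 9 (array([ 480.6477211 , -319.38185158]), np.float64(10.771808772628285)) [ 479.2 -312.7   78.9]
basin_rim 186 (array([ 719.5904364 , -273.68173623]), np.float64(86.13090060118355)) [ 721.1 -274.9   55. ]
```

View pics/e.png

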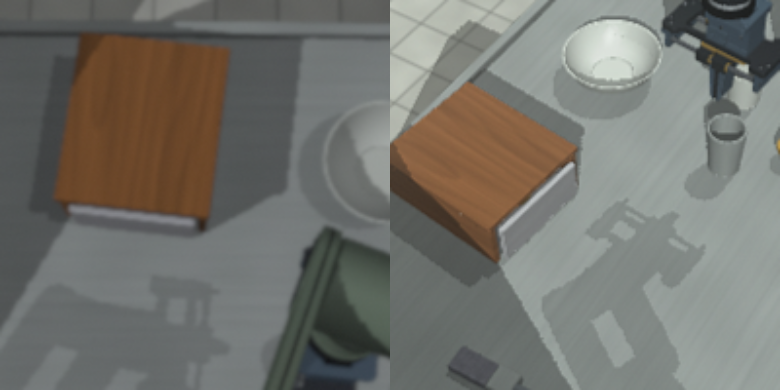

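```bash
python3 -c "
from h import *
print(ticket.job_done())"
```

```text
the job is handed in; nothing more can be done
None
```

The job is handed in at about 30 s of the 72 s: I pulled the tray out to its stop, pressed the middle-sized sleeve level (top read 78 mm), pushed the tray shut to its stop, and touched no bystander; the hand-in gave no verdict.

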